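# Lock a filter cartridge into the bench suction coupling

## Robot

A 6-joint arm with a two-finger parallel gripper is mounted at the origin on a cart in front of the work surface, level with it; the furniture and walls round the work are solid. World frame = base frame: x ahead of the robot, y to its left, z up, the work surface at z = 0. Lengths are in m, angles in rad, forces in N, time in s.
With the tool pointing down it reaches from about 0.225 to 0.875 m from the base axis. Payload 3.4 kg.
Tool frame: the origin (TCP) lies on the centre line of the jaws, within the pads' length; the fingertips stand 17 mm ahead of it and the grasp point (between the pads) lies 2 mm behind it (nose_length is the distance from the TCP to the fingertips, in m); z points along the fingers, y is the line along which they close (so a half turn about z gives the same grasp; the last joint's range is limited). The gripper opens to 85 mm and grips with 20 to 120 N. Pads are 22 mm wide; open, the fingers measure 114 mm over their backs; the gripper's body (76 mm by 85 mm) begins 54 mm behind the grasp point. The pads swing forward as they close: fully open they stand 13 mm farther back than shut.
Start: joints at [1.006, 0.276, 1.505, -0, 1.361, -0.121], TCP at [0.247, 0.519, 0.248] pointing down, gripper open.
Joint ranges: [-2.89, 2.89], [-0.75, 2.08], [0.22, 2.7], [-1.18, 4.32], [0.11, 2.71], [-2.7, 2.7]. Speed limits (rad/s): [2.57, 2.57, 3.14, 3.14, 3.14, 3.14].

## Interface

Orientations are given as a unit quaternion [w, x, y, z].
In Python, from rig import get_state, get_image, sign_off, find_in, place_of, nose_length gives the robot as it stands.
- The arm moves only by the tool apply_moves, never from a script. Its argument "deltas" is one flat list of numbers, 5 for each row, row after row: the finger opening in mm, from 0 to 85.4, then the shift along the tool's x, y, z in mm, then the turn about the tool's z in degrees. A call has 1 to 12 rows; each row is the pose to reach, as a shift and turn from the pose commanded when the call began, along the tool's axes at that moment; what a row does not reach only later rows make up. A row lasts 1/12 s, in which the tool goes at most 41.7 mm and 7.16 degrees, less where a joint would pass 70% of its speed; a pose out of reach is approached as far as the arm can. A call with a gripper value outside its range is refused whole. The fingers move at their own pace and stop on an object; "squeeze" is the grip in N (left out, the last holds). Time passes only in rows, so rows that repeat a pose let the fingers close. It gives the time, the measured TCP pose, the force, the opening and the grip force at its end, in the units of the state.
- get_state(): the state, without advancing time (a new reading comes with each control period).
- get_image(name): name is "scene" or "top" or "wrist"; returns a dict with "frame" (480x640x3 uint8, red, green, blue), "K" (3x3 intrinsics, pixels), "k1" (the pictures are not rectified: a ray, as slopes to the right and down, at radius r is drawn at 1 + k1 r^2 times it, then the intrinsics apply), "position" and "orientation" of the camera in the world. Camera axes: x right, y down, z forward; pixel columns grow to the right and rows downward; lengths in m; the calibration is good to about 2 mm. A picture is of the moment at which its call begins. There is no depth.
- sign_off(): hands the job in; it is judged then, once.
Trained networks look in a picture, given as the dict that the camera call returned (one of the last four; its "shot" number tells which), for a name from the list of things; names that differ only in an ending like _2 or _b are one class to them, and where a whole thing is asked for, a point or a joint stands for the part that bears it (a point fixed in the world has none). Each returns a list of dicts, best first, with "score" (0 to 1); they miss things now and then, are a little off and sometimes report something else, mostly with a low value. They report only what shows in the picture. A call takes as long as a camera call. They do not tell look-alikes from the thing itself.
- find_in(query, picture): "point" ([column, row] in pixels, amid what is visible of it).
- place_of(query, picture): "point" ([column, row] in pixels: a listed point, or the origin of a listed thing).
The state is a dict: "clock": time; "qpos": joint angles; "qd": joint speeds; "effort": joint torques, N m; "position": TCP position; "ee_rot": TCP orientation; "contact_force": force on the tool from outside, world axes, zero at the start; "moment": the same for the moment, N m; "width": finger opening in m; "gripper_force": force on a finger pad.
Only numpy, scipy, OpenCV 4.12 (cv2) and the standard library are available. Lean on these libraries where they do the work, as an engineer would, in place of code of your own. Each camera call takes 0.05 s, during which the arm holds its last target. There are 200 camera calls.

## Task

Plug the square-shanked filter cartridge from the mat all the way down into the square socket of the suction coupling, through the loose knurled collar that sits on it. Then turn the collar until the keyways hidden inside it drop over the pins, push it fully home onto the flange against its spring, and finish while still holding it pushed down there: do not let go. Leave the cartridge in and do not disturb the other things on the bench.

Things in the scene. Friction and masses are not known exactly. Their poses are not given: they have to be found in the camera images.
- coupling: suction coupling fixed to the mat, right of the middle: grey square foot 86 x 86 x 8 mm, round aluminium flange on it, upright steel neck about 39 mm across on the axis, its rim 50 mm above the mat. Four 5 mm pins stick out of the neck a quarter turn apart, hidden under the collar; their bearing differs each time. Origin on the axis at mat level, z up; x and y square to foot and socket
- socket (a point): middle of the square socket's mouth in the neck's rim, 50 mm above the mat. The hole is 23.5 x 23.5 mm and 28 mm deep, its sides along the coupling's x and y. At the start the mouth lies 6.5 mm below the collar's top, inside the collar's bore
- flange (a point): middle of the round flange (72 mm across), 12 mm above the mat: the collar is home when its underside lies on it all round, with no gap
- collar: knurled aluminium collar, loose on the neck: 62 mm across over its fine ribs, 32 mm high, bore 42 mm, about 0.15 kg. Origin on its axis at its underside, z up. At the start it rests on the pins, underside 24.5 mm above the mat, 12.5 mm above the flange. Its pose does not tell where the pins are
- collar_top (a point): middle of the collar's top face. Inside are four hidden keyways a quarter turn apart. Turned 0.15 to 1.3 rad either way they come over the pins (free over about 0.2 rad) and the collar can go down 12.5 mm: 5.5 mm freely, then 7 mm against a spring (4 N growing to 8 N) to the flange. Let go, the spring lifts it 7 mm
- cartridge: filter cartridge standing upright on the mat, left of the middle, 62 mm high, about 0.09 kg: grey square shank 21.5 x 21.5 x 28 mm with chamfered end, round steel shoulder 35 mm across and 4 mm thick, square grip above. Origin at the middle of the shank's lower end, z up, x and y square to its sides; any quarter turn fits. Seated, the shoulder lies on the neck's rim, origin 22 mm above the mat
- cartridge_grip (a point): middle of the cartridge's ribbed grip, 47 mm above the shank's end: square, 20 x 20 mm, 30 mm long, sides parallel to the shank's. With the cartridge seated, the grip's top is 84 mm above the mat, and 27 mm of it stand clear above the collar that is still up. A dental articulator 0.21 m tall stands behind the cartridge: carry it away in front of that
- upper_cast: bystander: plaster upper-jaw cast, 55 x 63 x 21 mm, right of the mat; origin under its middle
- castings: bystander: small brass-coloured plate of crowns, 30 x 36 x 9 mm, at the front of the mat; origin under its middle
- wax_jar: bystander: wax jar with screw lid, 39 mm across, 42 mm high, behind the coupling; origin under its middle
- small_jar: bystander: small wax jar with screw lid, 36 mm across, 42 mm high, at the front of the mat; origin under its middle
- caliper: bystander: small steel gauge caliper lying flat, 24 x 118 x 6 mm, left of the mat; origin under its middle
Not all that is in view belongs to the job. Leave any purple look-alike of the cartridge alone.

How it is judged:
On the way, in this order (a step that is already met when the one before it is completed fails the run):
1. the cartridge is fully down in the socket while the collar is still up on the pins (z of cartridge in the frame of coupling below 0.0245 m and horizontal distance between cartridge and coupling below 0.004 m and angle between cartridge's own z axis and vertical below 0.08 rad and z of collar in the frame of coupling above 0.022 m), for 0.2 s.
2. the collar has dropped over the pins and is pushed home on the flange (z of collar in the frame of coupling below 0.014 m and horizontal distance between collar and coupling below 0.004 m and angle between collar's own z axis and vertical below 0.08 rad), for 0.2 s.
At the end, for the whole second after the job is handed in: The cartridge is down in the socket (shank end within 2.5 mm of its floor, 4 mm of the axis, upright within 0.08 rad); the collar's underside is within 2 mm of the flange, within 4 mm of the axis, level within 0.08 rad; the fingers still press on the collar with over 3 N (all of step 2 and z of cartridge in the frame of coupling below 0.0245 m and horizontal distance between cartridge and coupling below 0.004 m and angle between cartridge's own z axis and vertical below 0.08 rad and contact force between the fingers and collar above 3 N); the arm keeps its last pose, push and grip.
It fails at once if a bystander is pushed more than 30 mm from its place (distance of any of upper_cast, castings, wax_jar, small_jar, caliper from where it was at the start of the episode above 0.03 m).
It also fails if it takes over 58 s, if anything falls off the work surface, if the arm or the gripper's body presses on something with over 40 N, if the wrist force passes 120 N, or if a joint passes its speed limit or range.

## Working session

There is one attempt and no reset: what is moved stays moved. The work goes in short steps, Python scripts to look and compute and a tool call to move; the robot and the scene stay as the last step left them, time stands still between calls to the robot, and variables do not carry over. Pictures are saved under pics/ and viewed, at most 10 in all, crops included, and the job is handed in when it is done.

Besides the shell and the picture viewer there is one more tool, called after ">>>" as name(argument=value, ...) on one line, values as JSON. apply_moves: Moves the arm, as the interface text tells. Its arguments: {"type":"object","properties":{"deltas":{"type":"array"},"squeeze":{"type":"number"}},"required":["deltas"]}

```bash
ls; mkdir -p pics
cat > h.py <<'E'
import numpy as np, cv2
from scipy.spatial.transform import Rotation as R
from rig import *
def rot(q): return R.from_quat([q[1],q[2],q[3],q[0]]).as_matrix()
def ray(p,px):
    K=np.array(p["K"]);k=p["k1"]
    d=np.array([(px[0]-K[0,2])/K[0,0],(px[1]-K[1,2])/K[1,1]]);u=d.copy()
    for _ in range(20): u=d/(1+k*(u@u))
    return np.array(p["position"]),rot(p["orientation"])@np.array([u[0],u[1],1.])
def atz(p,px,z):
    o,d=ray(p,px); return o+d*(z-o[2])/d[2]
def proj(p,X):
    K=np.array(p["K"]);c=rot(p["orientation"]).T@(np.array(X)-p["position"]);u=c[:2]/c[2];u=u*(1+p["k1"]*(u@u))
    return np.array([K[0,0]*u[0]+K[0,2],K[1,1]*u[1]+K[1,2]])
def tri(obs):
    A=np.zeros((3,3));b=np.zeros(3)
    for p,px in obs:
        o,d=ray(p,px);d=d/np.linalg.norm(d);M=np.eye(3)-np.outer(d,d);A+=M;b+=M@o
    return np.linalg.solve(A,b)
def save(p,n): cv2.imwrite("pics/"+n,p["frame"][:,:,::-1])
E
python3 - <<'E'
from h import *
np.set_printoptions(precision=4,suppress=True)
H=dict(cartridge_grip=.047,cartridge=0,collar_top=.0565,collar=.0245,socket=.05,wax_jar=0,small_jar=0,castings=0,upper_cast=0,caliper=0,coupling=0)
s=get_image("scene");t=get_image("top");save(s,"s0.png");save(t,"t0.png")
print(nose_length() if callable(nose_length) else nose_length, s["position"],t["position"])
for q in H:
  for n,p in(("s",s),("t",t)):
    for r in place_of(q,p)[:3]: print(q,n,np.round(r["point"]),round(r["score"],2),atz(p,r["point"],H[q]))
print(get_state())
E
```

```text
pics
0.017 [-0.0871 -0.6573  0.7572] [ 0.2768 -0.0172  1.6959]
cartridge_grip s [240. 237.] 0.73 [0.4327 0.1282 0.047 ]
cartridge_grip s [206. 181.] 0.72 [0.5368 0.4379 0.047 ]
cartridge_grip t [150. 244.] 0.55 [0.5469 0.4443 0.047 ]
cartridge_grip t [268. 290.] 0.54 [0.4281 0.1148 0.047 ]
cartridge_grip t [180. 277.] 0.33 [0.4581 0.3547 0.047 ]
cartridge s [211. 191.] 0.74 [0.5515 0.4451 0.    ]
cartridge s [241. 250.] 0.49 [0.4318 0.1314 0.    ]
cartridge t [270. 290.] 0.69 [0.4329 0.1114 0.    ]
cartridge t [155. 245.] 0.62 [0.5524 0.4409 0.    ]
cartridge t [327. 289.] 0.22 [ 0.4411 -0.0448  0.    ]
collar_top s [390. 286.] 0.9 [ 0.5531 -0.2759  0.0565]
collar s [388. 296.] 0.65 [ 0.5522 -0.276   0.0245]
collar t [413. 251.] 0.62 [ 0.5485 -0.2802  0.0245]
socket s [390. 290.] 0.88 [ 0.5487 -0.2812  0.05  ]
socket t [416. 248.] 0.89 [ 0.5517 -0.2839  0.05  ]
wax_jar s [418. 273.] 0.74 [ 0.6977 -0.2679  0.    ]
wax_jar t [182. 277.] 0.5 [0.4632 0.358  0.    ]
wax_jar t [402. 204.] 0.47 [ 0.6881 -0.2537  0.    ]
small_jar s [288. 278.] 0.8 [ 0.445  -0.0438  0.    ]
small_jar t [414.
[... 462 characters left out ...]
0.    ]
caliper t [185. 277.] 0.48 [0.4637 0.3515 0.    ]
coupling s [387. 306.] 0.62 [ 0.5451 -0.2829  0.    ]
coupling t [411. 254.] 0.67 [ 0.5422 -0.2798  0.    ]
coupling t [412. 254.] 0.27 [ 0.545  -0.2812  0.    ]
{'clock': 1.2, 'qpos': array([ 1.006 ,  0.2759,  1.5049, -0.    ,  1.3607, -0.121 ]), 'qd': array([-0.0007,  0.0004, -0.0004,  0.0015,  0.0006,  0.001 ]), 'effort': array([  0.0005, -41.6669, -24.6104,   0.0001,   0.0002,  -0.    ]), 'position': array([0.2469, 0.5193, 0.2483]), 'ee_rot': array([0.    , 0.2201, 0.9755, 0.    ]), 'contact_force': array([-0.2393, -0.4619, -0.9552]), 'moment': array([-0.0399, -0.0115, -0.0236]), 'gripper_force': 0.0, 'width': 0.08571250358227941}
```

Run:
```python
import cv2,numpy as np
s=cv2.imread("pics/s0.png")
a=cv2.resize(s[150:270,170:290],(400,400),interpolation=cv2.INTER_CUBIC)
b=cv2.resize(s[235:345,335:445],(400,400),interpolation=cv2.INTER_CUBIC)
cv2.imwrite("pics/c0.png",np.hstack([a,b]))
```

```text
(no output)
```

View pics/s0.png

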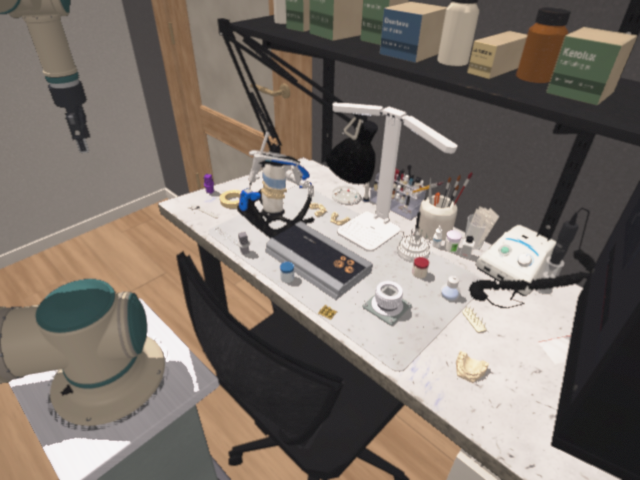

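View pics/c0.png

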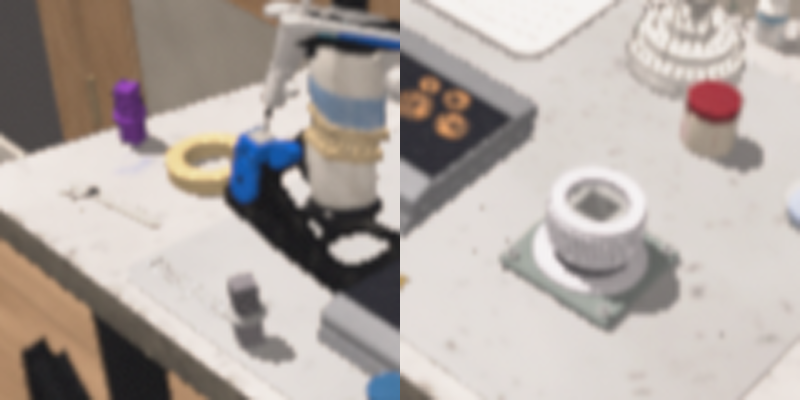

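Grey cartridge at scene (243,245), about (0.43, 0.12); the one at (209,183) is purple, so it is the look-alike. The grey one matches the description. The collar is at (390,290), with the socket opening visible through its bore.

>>> apply_moves(deltas=[85,-337,-283,0,0,85,-337,-283,0,0,85,-337,-283,0,0,85,-337,-283,0,0,85,-337,-283,0,0,85,-337,-283,0,0,85,-337,-283,0,0,85,-337,-283,0,0,85,-337,-283,0,0,85,-337,-283,0,0,85,-337,-283,0,0,85,-337,-283,0,0])

```text
clock: 2.2
position: [0.432, 0.115, 0.2485]
ee_rot: [0.001, 0.223, 0.975, -0.001]
contact_force: [0.2, 0.1, 0.0]
width: 0.0849
gripper_force: 0.0
```

Run:
```python
from h import *
np.set_printoptions(precision=4,suppress=True)
w=get_image("wrist");save(w,"w1.png");print(w["position"],w["orientation"])
for q,z in(("cartridge_grip",.047),("cartridge",0)):
  for r in place_of(q,w)[:2]: print(q,np.round(r["point"]),round(r["score"],2),atz(w,r["point"],z))
s=get_state();print(s["clock"],s["position"],s["ee_rot"])
```

```text
[0.3621 0.1487 0.3742] [0.132  0.8364 0.5257 0.0824]
cartridge_grip [328. 211.] 0.95 [0.4362 0.1175 0.047 ]
cartridge [328. 202.] 0.55 [0.4382 0.1177 0.    ]
2.35 [0.4295 0.1192 0.2483] [-0.0004  0.2206  0.9754  0.0004]
```

View pics/w1.png

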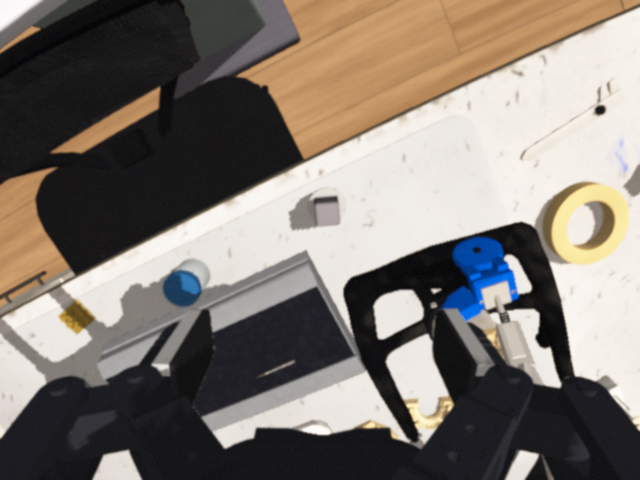

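Run:
```python
from h import *
import pickle
np.set_printoptions(precision=4,suppress=True)
im=cv2.imread("pics/w1.png")
c=cv2.resize(im[180:240,297:357],(600,600),interpolation=cv2.INTER_CUBIC)
cv2.imwrite("pics/c1.png",c)
s=get_image("scene");w=get_image("wrist")
print(tri([(s,(243.5,196)),(w,(478,252))]))
print([proj(w,(.432,.118,z)) for z in(0,.028,.062)])
```

```text
[0.5098 0.2167 0.096 ]
[array([322.0637, 201.2969]), array([322.0505, 207.7432]), array([322.0317, 217.015 ])]
```

View pics/c1.png

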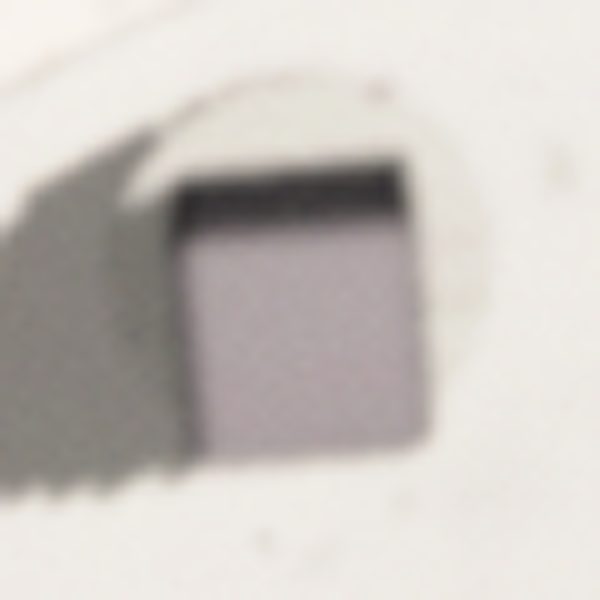

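Run:
```python
from h import *
np.set_printoptions(precision=4,suppress=True)
w=get_image("wrist")
P=np.array([atz(w,p,.062) for p in((315.7,203.7),(338,201.5),(340,223.5),(317.5,226))])[:,:2]
print(P.mean(0)); 
for i in range(4):
  d=P[(i+1)%4]-P[i]; print(np.linalg.norm(d),np.degrees(np.arctan2(d[1],d[0]))%90)
s=get_state();T=rot(s["ee_rot"]);print(T, np.degrees(np.arctan2(T[1,1],T[0,1])))
print(s["position"],s["clock"],(T.T@(np.r_[P.mean(0),.047]-s["position"]))*1000)
```

```text
[0.4315 0.1238]
0.01840380656663453 70.42573066810748
0.018816327312002765 70.43445587541417
0.018917668318783346 71.24812125127357
0.019094637679824177 68.89809037461592
[[-0.9039  0.4277 -0.0002]
 [ 0.4277  0.9039  0.0005]
 [ 0.0004  0.0003 -1.    ]] 64.67717103763847
[0.4292 0.1201 0.2483] 2.5 [ -0.6194   4.2171 201.307 ]
```

>>> apply_moves(deltas=[50,-2,3,20,-5.6,50,-2,3,60,-5.6,50,-2,3,100,-5.6,50,-2,3,140,-5.6,50,-2,3,170,-5.6,50,-2,3,185,-5.6,50,-2,3,193,-5.6,50,-2,3,193,-5.6,50,-2,3,193,-5.6], squeeze=50)

```text
clock: 3.25
position: [0.4333, 0.1216, 0.0557]
ee_rot: [0.0, 0.172, 0.985, 0.0]
contact_force: [0.1, 0.7, 1.2]
width: 0.0502
gripper_force: 0.0
```

Run:
```python
from h import *
w=get_image("wrist");save(w,"w2.png");s=get_state();print(s["clock"],s["position"],s["contact_force"])
for r in place_of("cartridge_grip",w)[:1]: print(np.round(r["point"]),r["score"],atz(w,r["point"],.047))
print(w["position"],proj(w,s["position"]))
```

```text
3.3 [0.43387922 0.12153855 0.05634204] [0.15397057 0.23005771 0.0817534 ]
[314. 332.] 0.6 [0.43644273 0.11649296 0.047     ]
[0.36044181 0.14746731 0.18159089] [323.34887745 335.99352759]
```

View pics/w2.png

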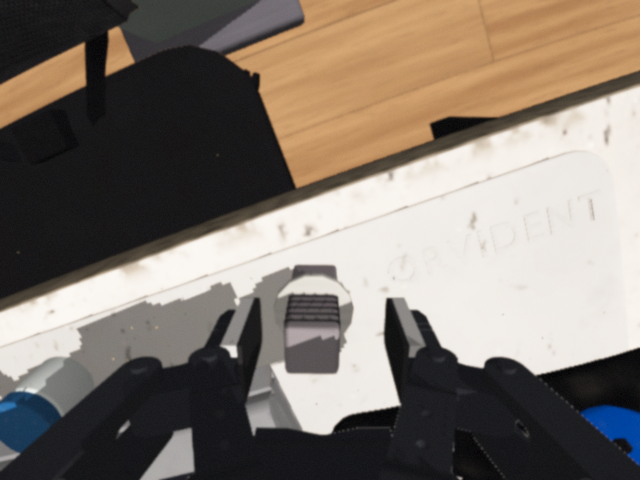

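Run:
```python
from h import *
w=get_image("wrist");s=get_state();T=rot(s["ee_rot"])
P=np.array([atz(w,p,.062) for p in((287,323),(338.5,323),(338,373),(286,370))])
print(P,np.linalg.norm(np.diff(P,axis=0),axis=1),s["position"])
print(1000*T.T@(P.mean(0)-s["position"]))
```

```text
[[0.42257541 0.11207119 0.062     ]
 [0.42870588 0.12914294 0.062     ]
 [0.4487071  0.12208744 0.062     ]
 [0.44094075 0.10439966 0.062     ]] [0.01813911 0.02120918 0.01931771] [0.43410568 0.12131073 0.0566889 ]
[-2.56143896 -3.73616181 -5.30933168]
```

>>> apply_moves(deltas=[50,-2,-2.5,0,0,18,-2,-2.5,0,0,10,-2,-2.5,0,0,10,-2,-2.5,0,0,10,-2,-2.5,0,0,10,-2,-2.5,0,0,10,-2,-2.5,0,0,10,-2,-2.5,0,0], squeeze=60)

```text
clock: 4.07
position: [0.4343, 0.1178, 0.0559]
ee_rot: [0.0, 0.172, 0.985, 0.0]
contact_force: [-0.6, -0.4, 5.5]
width: 0.0192
gripper_force: 58.7
```

>>> apply_moves(deltas=[10,0,0,-40,0,10,0,0,-80,0,10,-24,-33,-120,0,10,-48,-67,-140,0,10,-73,-101,-140,0,10,-98,-134,-140,0,10,-122,-168,-140,0,10,-146,-202,-140,0,10,-171,-235,-140,0,10,-195,-269,-140,0,10,-220,-302,-140,0,10,-244,-336,-140,0])

```text
clock: 5.07
position: [0.5448, -0.2667, 0.1947]
ee_rot: [-0.0, 0.172, 0.985, 0.0]
contact_force: [1.5, 0.3, -1.4]
width: 0.0187
gripper_force: 59.2
```

>>> apply_moves(deltas=[10,0,0,0,0,10,0,0,0,0,10,0,0,0,0,10,0,0,0,0])

```text
clock: 5.4
position: [0.5442, -0.2633, 0.1948]
ee_rot: [-0.001, 0.172, 0.985, 0.001]
contact_force: [-0.8, -0.3, -0.9]
width: 0.0188
gripper_force: 59.1
```

Run:
```python
from h import *
np.set_printoptions(precision=4,suppress=True)
w=get_image("wrist");save(w,"w3.png");s=get_state();print(s["clock"],s["position"],s["ee_rot"],s["width"])
for q,z in(("socket",.05),("collar_top",.0565),("collar",.0245),("coupling",0),("cartridge",s["position"][2]-.055)):
  for r in place_of(q,w)[:1]: print(q,np.round(r["point"]),r["score"],atz(w,r["point"],z))
```

```text
5.45 [ 0.5443 -0.2631  0.1951] [-0.0005  0.1715  0.9852  0.0005] 0.018569996767217115
socket [297. 237.] 0.59 [ 0.5448 -0.2835  0.05  ]
collar [300. 220.] 0.24 [ 0.5395 -0.2802  0.0245]
coupling [302. 222.] 0.56 [ 0.547 -0.283  0.   ]
cartridge [327. 277.] 0.69 [ 0.5454 -0.2616  0.1401]
```

View pics/w3.png

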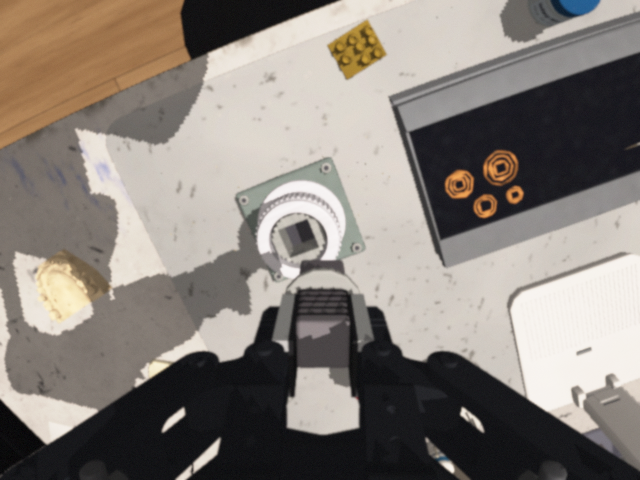

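Run:
```python
from h import *
np.set_printoptions(precision=4,suppress=True)
im=cv2.imread("pics/w3.png")
cv2.imwrite("pics/c3.png",cv2.resize(im[150:300,225:375],(600,600),interpolation=cv2.INTER_CUBIC))
```

```text
(no output)
```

View pics/c3.png

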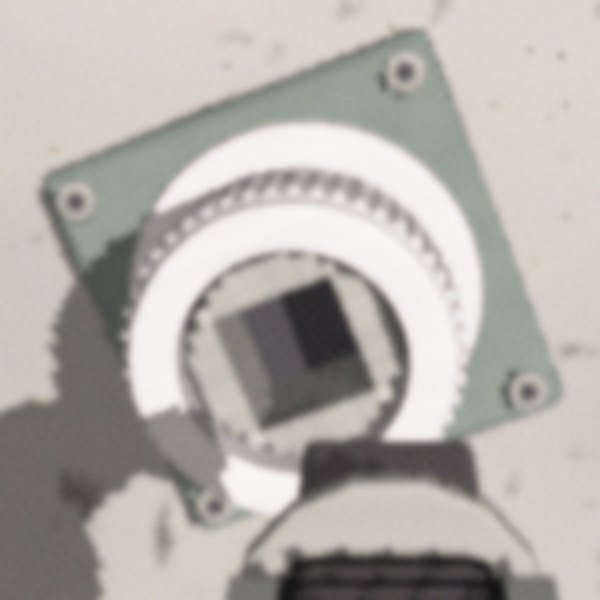

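Run:
```python
from h import *
np.set_printoptions(precision=4,suppress=True)
w=get_image("wrist");s=get_state();T=rot(s["ee_rot"])
def q(L,z): return np.array([atz(w,(a/4+225,b/4+150),z) for a,b in L])
for n,L,z in(("mouth",((215,322),(330,278),(375,385),(262,430)),.05),("screws",((76,202),(405,72),(527,391),(213,505)),.008)):
  P=q(L,z); c=P.mean(0); print(n,c,"tool mm",1000*T.T@(c-s["position"]))
  for i in range(4):
    d=T.T@(P[(i+1)%4]-P[i]); print(np.linalg.norm(d),np.degrees(np.arctan2(d[1],d[0]))%90)
z=s["position"][2]-.0555
print("shank front edge tool mm",1000*(q(((305,442),(475,442)),z)-s["position"])@T, s["position"])
print("grip top",1000*(np.array([atz(w,p,z+.062) for p in((298,319),(352,319),(352,370),(298,367))])-s["position"])@T)
```

```text
mouth [ 0.5477 -0.2836  0.05  ] tool mm [ -9.1402 -17.368  145.59  ]
0.02269094647488196 68.51907734552482
0.021989334219869837 68.39409907601382
0.022927760192278563 67.16929192765821
0.02253010779612608 68.98316016681125
screws [ 0.5484 -0.2843  0.008 ] tool mm [-10.0676 -17.8274 187.5903]
0.07288341851806308 68.6062785079083
0.07272616449765208 68.76626132283016
0.0731021541394808 68.74263330020548
0.07255313464889829 68.93921829922414
shank front edge tool mm [[  8.0479 -10.6395  55.4968]
 [  8.061   10.6282  55.4972]] [ 0.5449 -0.2641  0.1956]
grip top [[  9.9452  -8.5309  -6.5039]
 [  9.9514  10.2484  -6.5036]
 [-11.2967  10.8255  -6.4955]
 [ -9.9797  -8.9557  -6.4964]]
```

>>> apply_moves(deltas=[10,-4,-9,0,-7,10,-8.6,-18.3,0,-14,10,-8.6,-18.3,10,-21.3,10,-8.6,-18.3,30,-21.3,10,-8.6,-18.3,50,-21.3,10,-8.6,-18.3,50,-21.3,10,-8.6,-18.3,50,-21.3])

```text
clock: 6.33
position: [0.5461, -0.2843, 0.1445]
ee_rot: [-0.001, -0.013, 1.0, 0.001]
contact_force: [1.0, 0.5, -0.4]
width: 0.0189
gripper_force: 59.2
```

Run:
```python
from h import *
np.set_printoptions(precision=4,suppress=True)
w=get_image("wrist");save(w,"w4.png");s=get_state();print(s["clock"],s["position"],s["ee_rot"],s["width"],s["qpos"])
im=cv2.imread("pics/w4.png")
p=proj(w,(.548,-.284,.05)).astype(int);x,y=p[0]-75,p[1]-75;print(x,y)
cv2.imwrite("pics/c4.png",cv2.resize(im[y:y+150,x:x+150],(600,600),interpolation=cv2.INTER_CUBIC))
```

```text
6.3833 [ 0.547  -0.2849  0.1457] [ 0.0001 -0.013   0.9999 -0.    ] 0.019362567494661136 [-0.593   0.4076  1.5688  0.0001  1.1649 -2.1897]
248 178
```

View pics/c4.png

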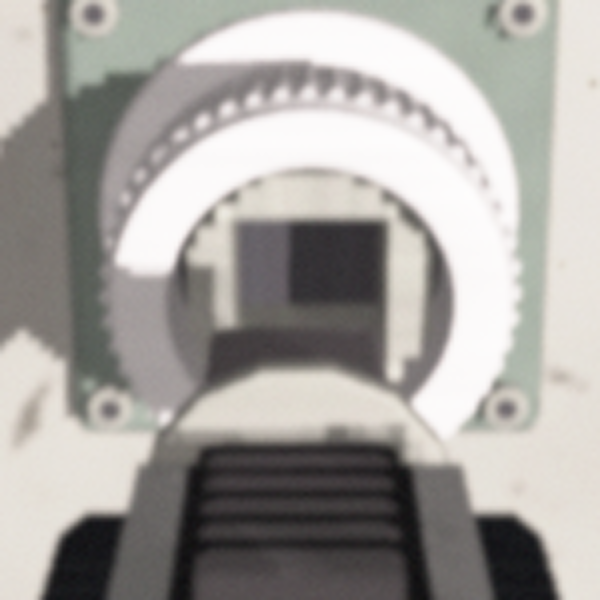

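Run:
```python
from h import *
np.set_printoptions(precision=2,suppress=True)
w=get_image("wrist");s=get_state();T=rot(s["ee_rot"]);p0=s["position"]
def q(L,z): return 1000*(np.array([atz(w,(a/4+248,b/4+178),z) for a,b in L])-p0)@T
print("mouth front",q(((237,222),(386,222)),.05))
print("screws",q(((93,14),(522,14),(507,410),(110,410)),.008),q(((93,14),(522,14),(507,410),(110,410)),.008).mean(0))
print("shank front",q(((212,331),(404,331)),p0[2]-.0535))
print("shoulder",q(((158,440),(448,440)),p0[2]-.0555+.032))
```

```text
mouth front [[10.58 -9.11 96.42]
 [10.59 13.15 96.4 ]]
screws [[ 35.03 -35.02 138.41]
 [ 35.08  38.31 138.33]
 [-38.49  38.77 138.45]
 [-38.52 -34.77 138.53]] [ -1.72   1.82 138.43]
shank front [[  9.53 -10.63  53.5 ]
 [  9.54  13.03  53.47]]
shoulder [[  8.69 -14.77  23.5 ]
 [  8.71  15.72  23.47]]
```

>>> apply_moves(deltas=[10,0.3,1.9,15,0,10,0.3,1.9,30,0,10,0.3,1.9,35,0,10,0.3,1.9,39,0,10,0.3,1.9,42,0,10,0.3,1.9,45,0,10,0.3,1.9,45,0])

```text
clock: 7.02
position: [0.5459, -0.283, 0.1007]
ee_rot: [-0.0, -0.013, 1.0, 0.0]
contact_force: [-2.7, 0.4, -0.2]
width: 0.0187
gripper_force: 59.3
```

>>> apply_moves(deltas=[10,0,0,4,0,10,0,0,8,0,10,0,0,12,0,10,0,0,15,0,10,0,0,18,0,10,0,0,18,0])

```text
clock: 7.52
position: [0.5458, -0.2827, 0.0811]
ee_rot: [-0.001, -0.013, 1.0, 0.001]
contact_force: [-4.6, -0.0, -3.3]
width: 0.0189
gripper_force: 59.0
```

>>> apply_moves(deltas=[10,0.5,0,2,0,10,0.5,0,4,0,10,0.5,0,5,0,10,0.5,0,6,0,10,0.5,0,6,0])

```text
clock: 7.93
position: [0.5457, -0.2829, 0.0779]
ee_rot: [0.0, -0.013, 1.0, -0.0]
contact_force: [-6.5, 3.1, 10.1]
width: 0.0188
gripper_force: 60.8
```

>>> apply_moves(deltas=[30,0,0,-2,0,45,0,0,-2,0,60,0,0,-2,0,85,0,0,-2,0,85,0,0,-20,0,85,0,0,-60,0,85,0,0,-100,7,85,0,0,-100,14,85,0,0,-100,21,85,0,0,-100,28,85,0,0,-100,35,85,0,0,-100,42])

```text
clock: 8.93
position: [0.5464, -0.2831, 0.1762]
ee_rot: [0.001, 0.349, 0.937, 0.0]
contact_force: [-0.4, 0.1, -0.7]
width: 0.0849
gripper_force: 0.0
```

>>> apply_moves(deltas=[85,0,0,0,7,85,0,0,0,14,85,0,0,0,21,85,0,0,0,28,85,0,0,0,35,85,0,0,0,42,85,0,0,0,48,85,0,0,0,48,85,0,0,0,48])

```text
clock: 9.68
position: [0.5462, -0.2831, 0.1761]
ee_rot: [0.0, 0.697, 0.717, 0.0]
contact_force: [0.4, 0.7, 0.5]
width: 0.0848
gripper_force: 0.0
```

Run:
```python
from h import *
np.set_printoptions(precision=4,suppress=True)
w=get_image("wrist");save(w,"w5.png");s=get_state();T=rot(s["ee_rot"]);print(s["clock"],s["position"],s["ee_rot"],s["qpos"])
for q,z in(("cartridge_grip",.069),("collar_top",.0565),("coupling",0)):
  for r in place_of(q,w)[:1]:
    P=atz(w,r["point"],z);print(q,np.round(r["point"]),r["score"],P,1000*T.T@(P-s["position"]))
x,y=240,120
cv2.imwrite("pics/c5.png",cv2.resize(cv2.imread("pics/w5.png")[y:y+200,x:x+200],(600,600),interpolation=cv2.INTER_CUBIC))
```

```text
9.7333 [ 0.5461 -0.2831  0.1761] [0.0001 0.6971 0.717  0.0001] [-0.5914  0.3814  1.5301  0.0002  1.2298 -0.6197]
cartridge_grip [321. 244.] 0.73 [ 0.5461 -0.2836  0.069 ] [ -0.4743  -0.076  107.1042]
coupling [322. 216.] 0.92 [ 0.5464 -0.2829  0.    ] [  0.1721   0.1669 176.1043]
```

View pics/c5.png

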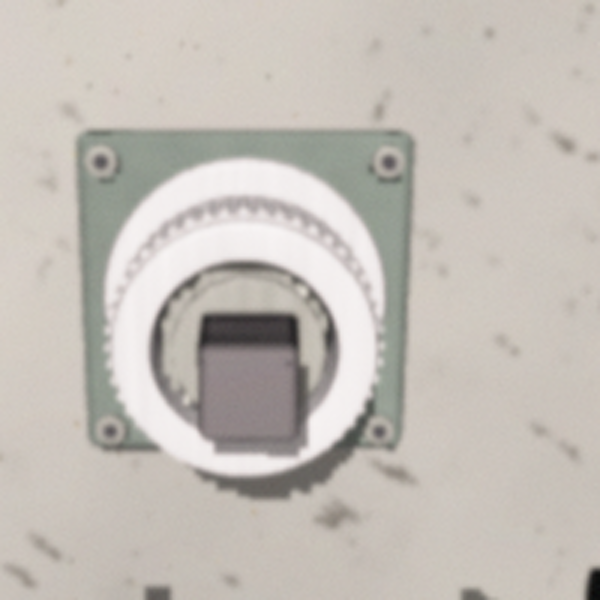

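The cartridge is seated, with its shoulder on the rim and the grip centred at crop (250,390). The collar is still up and concentric with the tool axis.

>>> apply_moves(deltas=[85,0,0,35,0,85,0,0,65,0,85,0,0,90,0,85,0,0,110,0,85,0,0,122,0,85,0,0,128,0,60,0,0,128,0,50,0,0,128,0,50,0,0,128,0,50,0,0,128,0,50,0,0,128,0], squeeze=40)

```text
clock: 10.8
position: [0.5461, -0.2833, 0.0492]
ee_rot: [0.001, 0.698, 0.716, 0.0]
contact_force: [-2.6, -0.4, 0.3]
width: 0.0607
gripper_force: 43.9
```

>>> apply_moves(deltas=[50,0,0,1.5,0,50,0,0,1.5,3,50,0,0,1.5,6,50,0,0,1.5,9,50,0,0,1.5,9])

```text
clock: 11.22
position: [0.5453, -0.2833, 0.0487]
ee_rot: [0.0, 0.752, 0.659, -0.0]
contact_force: [-4.1, 0.9, 8.5]
width: 0.0608
gripper_force: 44.8
```

>>> apply_moves(deltas=[50,0,0,0,3,50,0,0,0,6,50,0,0,0,9,50,0,0,0,9])

```text
clock: 11.55
position: [0.5452, -0.2833, 0.049]
ee_rot: [0.0, 0.801, 0.598, -0.001]
contact_force: [-5.0, 0.3, 10.9]
width: 0.061
gripper_force: 45.0
```

>>> apply_moves(deltas=[50,0,0,0,3,50,0,0,0,6,50,0,0,0,9,50,0,0,0,9])

```text
clock: 11.88
position: [0.5452, -0.2831, 0.0489]
ee_rot: [0.0, 0.847, 0.532, -0.0]
contact_force: [-6.0, 0.8, 10.0]
width: 0.0609
gripper_force: 45.0
```

```bash
python3 -c "
from h import *
s=get_state();print(s['clock'],s['position'],s['contact_force'],s['moment'],s['qpos'])"
```

```text
11.8833 [ 0.54518116 -0.28314151  0.04891282] [-6.03806874  0.84828341  9.95303977] [ 0.11200418  0.98933002 -0.63324302] [-5.91872619e-01  5.00169324e-01  1.68776283e+00 -7.51721954e-04
  9.53787935e-01 -1.42698541e-01]
```

>>> apply_moves(deltas=[50,-0.4,-0.8,0,3,50,-0.4,-0.8,0,6,50,-0.4,-0.8,0,9,50,-0.4,-0.8,0,9])

```text
clock: 12.22
position: [0.5454, -0.2833, 0.0477]
ee_rot: [0.001, 0.885, 0.465, 0.0]
contact_force: [-1.1, 0.3, 1.8]
width: 0.0613
gripper_force: 44.0
```

>>> apply_moves(deltas=[50,0,0,0,3,50,0,0,0,6,50,0,0,0,9,50,0,0,0,9])

```text
clock: 12.55
position: [0.5453, -0.283, 0.0467]
ee_rot: [0.0, 0.919, 0.395, 0.0]
contact_force: [-0.2, 0.2, -2.1]
width: 0.0611
gripper_force: 43.7
```

```bash
python3 -c "
from h import *
s=get_state();print(s['clock'],s['position'],s['contact_force'],s['moment'],s['qpos'])"
```

```text
12.55 [ 0.54533388 -0.28303821  0.04670692] [-0.20393887  0.23054029 -2.08037264] [-0.00943011  0.01543501 -0.00474103] [-5.92166183e-01  5.02429930e-01  1.69044736e+00  4.85650143e-04
  9.48115187e-01  1.66900296e-01]
```

>>> apply_moves(deltas=[50,0,0,1,0,50,0,0,2,0,50,0,0,3,0,50,0,0,3,0])

```text
clock: 12.88
position: [0.5451, -0.283, 0.0438]
ee_rot: [-0.0, 0.919, 0.395, 0.0]
contact_force: [-0.7, -0.8, -2.2]
width: 0.061
gripper_force: 43.8
```

Free drop confirmed. Next I press through the spring with a firmer grip.

>>> apply_moves(deltas=[50,0,0,1,0,50,0,0,3,0,50,0,0,5,0,50,0,0,6.5,0,50,0,0,6.5,0], squeeze=60)

```text
clock: 13.3
position: [0.5451, -0.283, 0.0374]
ee_rot: [0.0, 0.919, 0.395, 0.0]
contact_force: [-1.5, 1.3, 6.4]
width: 0.0604
gripper_force: 68.5
```

>>> apply_moves(deltas=[50,0,0,1,0,50,0,0,2,0,50,0,0,3,0,50,0,0,3,0,50,0,0,3,0])

```text
clock: 13.72
position: [0.5451, -0.283, 0.0369]
ee_rot: [0.0, 0.919, 0.395, 0.0]
contact_force: [-3.8, 2.8, 18.9]
width: 0.0605
gripper_force: 69.9
```

Run:
```python
from h import *
s=get_image("scene");save(s,"s6.png");w=get_image("wrist")
a=cv2.resize(s["frame"][240:350,335:445,::-1],(400,400),interpolation=cv2.INTER_CUBIC)
b=cv2.resize(w["frame"][180:480,170:470,::-1],(400,400))
cv2.imwrite("pics/c6.png",np.hstack([a,b]))
for n,z in(("wax_jar",0),("small_jar",0),("castings",0),("cartridge_grip",.069)):
  for r in place_of(n,s)[:1]: print(n,atz(s,r["point"],z))
```

```text
wax_jar [ 0.4268437  -0.19196193  0.        ]
small_jar [ 0.43905608 -0.04309732  0.        ]
castings [ 0.42996603 -0.1951094   0.        ]
cartridge_grip [0.51957969 0.40871075 0.069     ]
```

View pics/c6.png

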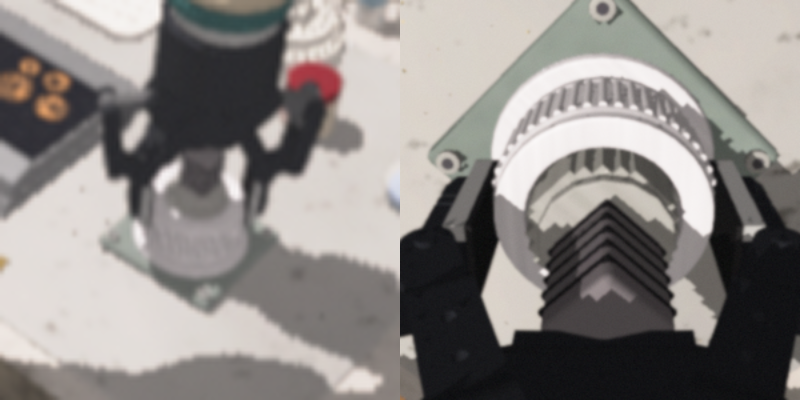

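Run:
```python
from h import *
w=get_image("wrist");s=get_state();print(s["clock"],s["position"],s["contact_force"],s["gripper_force"])
a=np.linspace(0,2*np.pi,181)
for z in(.044,.051,.0565):
  for r in(.031,.021):
    P=(np.array([proj(w,(.546+r*np.cos(t),-.283+r*np.sin(t),z)) for t in a])-(170,180))*4/3+(400,0)
    print(z,r,P.min(0),P.max(0))
```

```text
14.0667 [ 0.54511505 -0.28305889  0.03684747] [-4.16466987  3.07222333 18.05016595] 69.88926440477371
0.044 0.031 [486.39413459 111.25072439] [719.23865807 312.08464774]
0.044 0.021 [523.91810178 148.23659044] [681.77705467 284.04977607]
0.051 0.031 [480.63258786 122.12930746] [725.05127602 330.20881659]
0.051 0.021 [520.0206244  160.79611538] [685.72962871 301.46213555]
0.0565 0.031 [475.70641132 131.55237264] [730.02564169 345.57118482]
0.0565 0.021 [516.6874826  171.63812608] [689.11048597 316.2733618 ]
```

The far edges in the picture (about 115 for the top face and 150 for the bore) match a collar top at 44 mm, so it is home.

```bash
python3 -c "
from rig import *
print(sign_off())"
```

```text
the job is handed in; nothing more can be done
None
```

The job is handed in, but no verdict came back: by my measurements the cartridge is fully seated and the collar is home on the flange, held down with about 18 N by a 60 N grip, at about 14 of the 58 s; I saw no bystander disturbed but did not measure them all at the end.

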